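# Index the drilled flange three clicks

## Robot

A 6-joint arm with a two-finger parallel gripper is mounted at the origin on a cart in front of the work surface, level with it; the furniture and walls round the work are solid. World frame = base frame: x ahead of the robot, y to its left, z up, the work surface at z = 0. Lengths are in m, angles in degrees, forces in N, time in s.
With the tool pointing down it reaches from about 0.375 to 0.9 m from the base axis. Payload 3.1 kg.
Tool frame: the origin (TCP) lies midway between the tips of the shut fingers; the grasp point (between the pads) lies 19 mm behind it; z points along the fingers, y is the line along which they close (so a half turn about z gives the same grasp; the last joint's range is limited). The gripper opens to 87 mm and grips with 3 to 60 N. Pads are 19 mm wide; open, the fingers measure 117 mm over their backs; the gripper's body (75 mm by 190 mm) begins 51 mm behind the grasp point.
Start: joints at [-82.878, 30.224, 82.088, -0, 67.689, -10.227], TCP at [0.186, -0.597, 0.223] pointing down, gripper open.
Joint ranges: [-176.69, 176.69], [-43.24, 126.21], [12.49, 139.97], [-82, 262], [0, 151.66], [-163.58, 163.58]. Speed limits (degrees/s): [159.86, 159.86, 180, 180, 180, 180].

## Interface

Orientations are given as a 3x3 rotation matrix whose columns are the frame's x, y, z axes.
In Python, from rig import read_state, capture, camera_info, hand_in gives the robot as it stands.
- The arm moves only by the tool drive_tool, never from a script. Its argument "motion" is a list of rows, each a list of 2 entries, a list of its own where there are three numbers: the shift along the tool's x, y, z in mm, then the turn, a rotation vector about the tool's x, y, z in rad. A call has 1 to 5 rows; each row shifts and turns the commanded pose from where the row before left it, along the tool's axes as they then stand; what a row does not reach is not made up. A row lasts 1/10 s, in which the tool goes at most 50 mm and 8.59 degrees, less where a joint would pass 70% of its speed; a pose out of reach is approached as far as the arm can. A call is refused whole if a number of a shift passes 50 or a number of a turn 0.15, either way. A call with a gripper value outside its range is refused whole. "gripper" is the opening, from 0 (shut) to 1 (fully open), set as the call begins (left out, the last holds). The fingers move at their own pace and stop on an object; the grip force is fixed at half the most. Time passes only in rows, so rows that do not move let the fingers close. It gives the time, the measured TCP pose, the force, the opening and the grip force at its end, in the units of the state.
- read_state(): the state, without advancing time (a new reading comes with each control period).
- capture(name): name is "side" or "top"; returns the picture (480x640x3 uint8, red, green, blue); there is no depth.
- camera_info(name): a dict with "fovy" (degrees; the focal length in pixels is half the picture's height over the tangent of half this angle, whatever the lens; pixels are square), "cx", "cy" (the principal point, pixels), "k1" (the pictures are not rectified: a ray, as slopes to the right and down, at radius r is drawn at 1 + k1 r^2 times it, then the intrinsics apply), "xyz" and "orientation" of the camera in the world. Camera axes: x right, y down, z forward; pixel columns grow to the right and rows downward; lengths in m; the calibration is good to about 2 mm. A picture is of the moment at which its call begins. camera_info takes no time and is no camera call.
- hand_in(): hands the job in; it is judged then, once.
The state is a dict: "time_s": time; "joint_positions": joint angles; "qvel": joint speeds; "tau": joint torques, N m; "position": TCP position; "tcp_rot": TCP orientation; "force": force on the tool from outside, world axes, zero at the start; "moment": the same for the moment, N m; "opening": opening from 0.0 (shut) to 1.0 (fully open); "grasp_force": force on a finger pad.
Only numpy, scipy, OpenCV 4.12 (cv2) and the standard library are available. Lean on these libraries where they do the work, as an engineer would, in place of code of your own. Each camera call takes 0.05 s, during which the arm holds its last target. There are 200 camera calls.

## Task

Two indexing heads stand on the workbench. On the one that carries the large flange with the four bolt holes, turn the bar grip three clicks clockwise, seen from above, so that the flange stands ready for the next of its five tack welds, then let go. Leave the other head, with the small plain ring, as it is set.

Things in the scene. Friction and masses are not known exactly. Their poses are not given: they have to be found in the camera images.
- flange_head_grip (a point): centre of the bar grip of the indexing head with the 112 mm four-hole flange, on its vertical turning axis, 78 mm above the bench. The dark upright bar is 64 mm long, 18 mm wide and stands 54 to 96 mm above the bench; the flange's top is at 46 mm. The point turns with the bar: z up, y along the bar's length toward the pointer, x across its width (pinch it that way)
- flange_head_pointer (a point): small steel pointer out under the edge of the drilled flange, 60 mm from the axis and 35 mm above the bench, in line with the bar; it turns with it. Index marks on the base plate (dark, square, 150 x 150 x 12 mm, fixed to the bench) are one click, 24 degrees, apart
- flange_head (a joint): angle of the drilled flange and its bar, rad, growing clockwise seen from above. A sprung ball holds it in ten notches at 0, 0.419 ... 3.770 (24 degrees apart; one notch is one click), with a stop beyond each end; it starts in one of the first three. Leaving a notch takes about 0.1 N m; let go between notches it snaps into the nearest
- ring_head_pointer (a point): the same pointer on the other head, which is alike but carries a small plain ring (69 mm, no bolt holes) and is to be left alone. 60 mm from that head's axis, 35 mm above the bench; that head's bar also reaches 96 mm above the bench

How it is judged (in metres and radians):
At the end, for the whole second after the job is handed in: the rotor with the drilled flange rests, released, three clicks (72 degrees) clockwise of where it started, within 10 degrees: its pointer stands 62 to 79 mm from its starting place (distance of flange_head_pointer from where it was at the start of the episode between 0.0618 and 0.0787 m and velocity of joint flange_head between -0.05 and 0.05 rad/s); the robot touches nothing.
It fails at once if the head with the small plain ring is turned (its pointer moves more than 10 mm) (distance of ring_head_pointer from where it was at the start of the episode above 0.01 m).
It also fails if it takes over 32 s, if anything falls off the work surface, if the arm or the gripper's body presses on something with over 40 N, if the wrist force passes 120 N, or if a joint passes its speed limit or range.

## Working session

There is one attempt and no reset: what is moved stays moved. The work goes in short steps, Python scripts to look and compute and a tool call to move; the robot and the scene stay as the last step left them, time stands still between calls to the robot, and variables do not carry over. Pictures are saved under pics/ and viewed, at most 10 in all, crops included, and the job is handed in when it is done.

Besides the shell and the picture viewer there is one more tool, called after "Emit:" as name(argument=value, ...), one argument or row to a line, values as JSON. drive_tool: Moves the arm, as the interface text tells. Its arguments: {"type":"object","properties":{"motion":{"type":"array","items":{"type":"array"}},"gripper":{"type":"number"}},"required":["motion"]}

```bash
mkdir -p pics; python3 - <<'E'
from rig import *
import cv2
for n in("top","side"):
    cv2.imwrite(f"pics/{n}0.png",capture(n)[:,:,::-1]); print(n,camera_info(n))
s=read_state();print(s["time_s"],s["position"],s["tcp_rot"],s["opening"])
E
```

```text
top {'fovy': 53.761965896044664, 'cx': 326.4582777705244, 'cy': 235.94864998883506, 'k1': -0.08954186829116079, 'xyz': array([ 0.47291683, -0.00702046,  0.92668279]), 'orientation': array([[-0.0287474 , -0.99633801,  0.08052426],
       [-0.99882486,  0.03177671,  0.03659423],
       [-0.03901902, -0.07937764, -0.99608067]])}
side {'fovy': 55.530151667134284, 'cx': 317.63340840025427, 'cy': 240.51183373532658, 'k1': -0.01561565687010883, 'xyz': array([0.24689458, 0.62644829, 0.56714107]), 'orientation': array([[-0.89425831, -0.2707165 ,  0.35639115],
       [-0.44713635,  0.50614237, -0.7374883 ],
       [ 0.01926559, -0.81886048, -0.5736692 ]])}
0.1 [ 0.18631504 -0.59590147  0.22166046] [[ 9.54500677e-01  2.98208625e-01 -2.73008402e-04]
 [ 2.98208582e-01 -9.54498770e-01  1.93368946e-03]
 [ 3.16056691e-04 -1.92712135e-03 -9.99998093e-01]] 1.0010598975261442
```

View pics/top0.png

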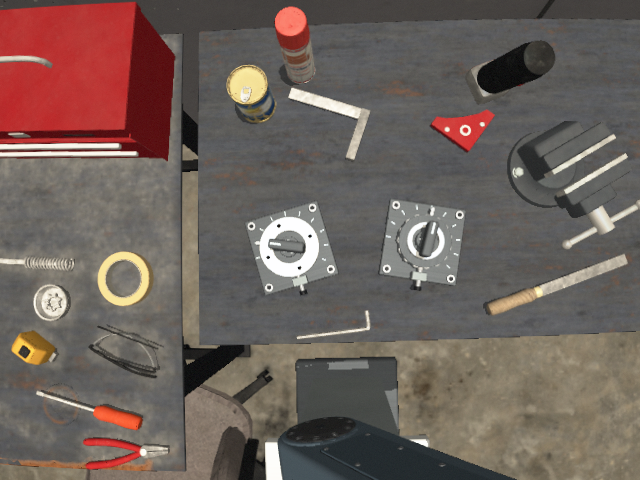

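View pics/side0.png

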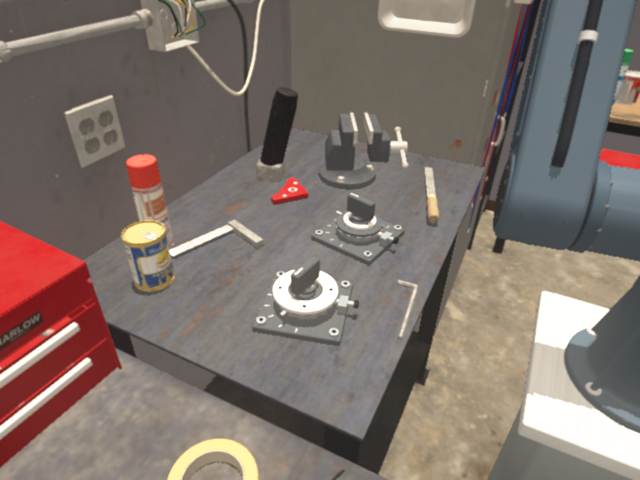

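The top picture shows the drilled flange head on the left, around (290,247), with its bar nearly horizontal. The ring head is around (426,240). Next I'll measure the flange and zoom in to find the pointer end.

```bash
cat >h.py <<'E'
import numpy as np,cv2
from rig import *
def ray2plane(n,uv,z):
    c=camera_info(n);f=240/np.tan(np.radians(c["fovy"])/2)
    K=np.array([[f,0,c["cx"]],[0,f,c["cy"]],[0,0,1]])
    p=cv2.undistortPoints(np.array(uv,float).reshape(-1,1,2),K,np.array([c["k1"],0,0,0,0.])).reshape(-1,2)
    d=np.c_[p,np.ones(len(p))]@np.array(c["orientation"]).T; o=np.array(c["xyz"])
    return o+d*((z-o[2])/d[:,2])[:,None]
E
python3 - <<'E'
from h import *
im=cv2.imread("pics/top0.png")
x0,y0,w,h=235,190,110,110
c=im[y0:y0+h,x0:x0+w]
hsv=cv2.cvtColor(c,cv2.COLOR_BGR2HSV)
m=((hsv[...,2]>190)&(hsv[...,1]<50)).astype(np.uint8)
cs,_=cv2.findContours(m,cv2.RETR_EXTERNAL,cv2.CHAIN_APPROX_NONE)
k=cv2.convexHull(max(cs,key=cv2.contourArea))[:,0]+[x0,y0]
P=ray2plane("top",k,.046)[:,:2]
(cx,cy),ax,a=cv2.fitEllipse(P.astype(np.float32));print("flange",cx,cy,ax)
cv2.imwrite("pics/c.png",cv2.resize(np.hstack([c,im[185:295,372:472]]),None,fx=3.8,fy=3.8,interpolation=cv2.INTER_CUBIC))
s=cv2.imread("pics/side0.png")[245:345,245:365]
cv2.imwrite("pics/s.png",cv2.resize(s,None,fx=6,fy=6,interpolation=cv2.INTER_CUBIC))
E
```

```text
flange 0.5212051272392273 0.09529723227024078 (0.10931109637022018, 0.14751888811588287)
```

View pics/c.png

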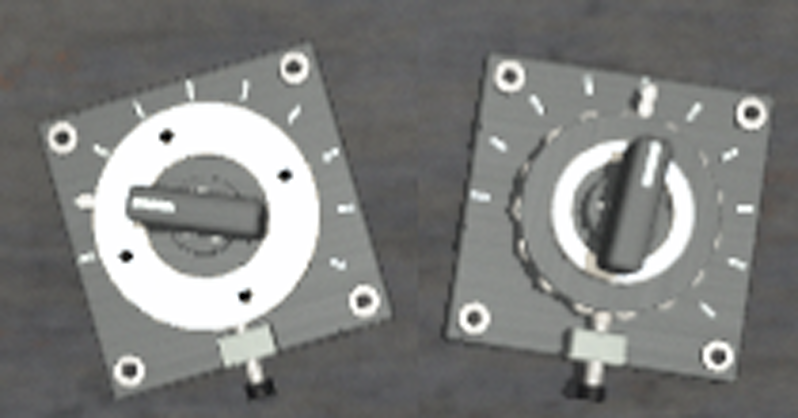

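View pics/s.png

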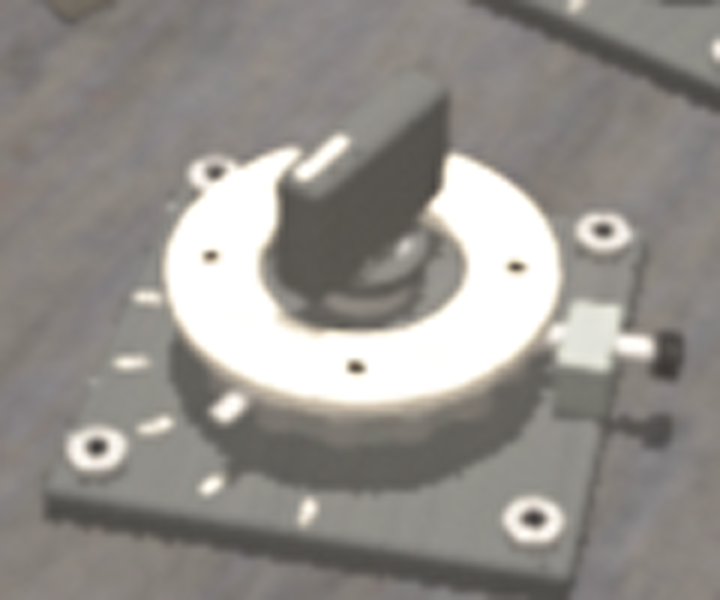

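The crop shows the pointer at the left end of the flange head's bar, at full-frame pixel (258,243). It carries the white stripe and sits on the second index mark, so clockwise is free. Next I'll work out the axis and bar angle.

```bash
python3 - <<'E'
from h import *
im=cv2.imread("pics/top0.png")
g=lambda x,y:(x/3.8+235-.37,y/3.8+190-.37)
# flange extremes
e=ray2plane("top",[g(95,213),g(320,213),g(207,101),g(207,331)],.046);print("flange ext\n",e[:,:2], e[:2,1].mean(), e[2:,0].mean(), e[0,1]-e[1,1], e[2,0]-e[3,0])
b=ray2plane("top",[g(131,187),g(132,215),g(266,203),g(263,237)],.096);print("bar top (last z uncertain)\n",b[:,:2])
p=ray2plane("top",[g(86,201)],.035)[0];print("pointer",p)
# blob fit of the flange
x0,y0=235,190;c=im[y0:y0+110,x0:x0+110]
m=(c.min(2)>190).astype(np.uint8);m=cv2.morphologyEx(m,cv2.MORPH_OPEN,np.ones((5,5)))
cs,_=cv2.findContours(m,cv2.RETR_EXTERNAL,cv2.CHAIN_APPROX_NONE)
k=max(cs,key=cv2.contourArea)[:,0]+[x0,y0];P=ray2plane("top",k,.046)[:,:2].astype(np.float32)
(cx,cy),r=cv2.minEnclosingCircle(P);print("circ",cx,cy,r, cv2.fitEllipse(P))
a=np.array([cx,cy])
for n,q in(("ptr",p[:2]-a),("bar",(b[0]+b[1]-b[2]-b[3])[:2]/2),("edge",b[0,:2]-b[2,:2])):print(n,np.degrees(np.arctan2(q[1],q[0])),np.linalg.norm(q))
E
```

```text
flange ext
 [[0.52978383 0.15140981]
 [0.52635515 0.04007426]
 [0.58358311 0.094539  ]
 [0.47014986 0.09712482]] 0.09574203358462134 0.5268664820016248 0.11133554767706075 0.11343325112626518
bar top (last z uncertain)
 [[0.53817462 0.12526352]
 [0.52509072 0.12504781]
 [0.52874267 0.0623489 ]
 [0.51300703 0.06414154]]
pointer [0.53665249 0.1578315  0.035     ]
circ 0.5269933938980103 0.09626219421625137 0.05645274743437767 ((0.5278070569038391, 0.0970594510436058), (0.10577522218227386, 0.10958056151866913), 106.45317840576172)
ptr 81.08401590177007 0.06232237019307074
bar 80.14246960792102 0.06283815282379827
edge 81.47390820990292 0.06361769394609085
```

Emit:
drive_tool(
  motion=[
    [[33.2,-34.9,0],[0,0,0]],
    [[33.2,-34.9,0],[0,0,0]],
    [[33.2,-34.9,0],[0,0,0]],
    [[33.2,-34.9,0],[0,0,0]],
    [[33.2,-34.9,0],[0,0,0]],
  ],
  gripper=1,
)

```text
time_s: 0.6
position: [0.2932, -0.3784, 0.2222]
tcp_rot: [[0.955, 0.297, -0.0], [0.297, -0.955, 0.001], [0.0, -0.001, -1.0]]
force: [0.4, -0.4, -0.4]
opening: 1.001
grasp_force: 0.0
```

Emit:
drive_tool(
  motion=[
    [[33.2,-34.9,0],[0,0,0]],
    [[33.2,-34.9,0],[0,0,0]],
    [[33.2,-34.9,0],[0,0,0]],
    [[33.2,-34.9,0],[0,0,0]],
    [[33.2,-34.9,0],[0,0,0]],
  ],
)

```text
time_s: 1.1
position: [0.3996, -0.1625, 0.2225]
tcp_rot: [[0.955, 0.298, -0.0], [0.298, -0.955, 0.0], [-0.0, -0.0, -1.0]]
force: [-0.0, -0.5, 0.0]
opening: 1.001
grasp_force: 0.0
```

Emit:
drive_tool(
  motion=[
    [[33.2,-34.9,0],[0,0,0]],
    [[33.2,-34.9,0],[0,0,0]],
    [[33.2,-34.9,0],[0,0,0]],
    [[33.2,-34.9,0],[0,0,0]],
    [[33.2,-34.9,0],[0,0,0]],
  ],
)

```text
time_s: 1.6
position: [0.506, 0.0537, 0.2224]
tcp_rot: [[0.954, 0.299, -0.0], [0.299, -0.954, -0.0], [-0.0, -0.0, -1.0]]
force: [-0.5, -1.0, 0.3]
opening: 1.0
grasp_force: 0.0
```

Emit:
drive_tool(
  motion=[
    [[33.2,-34.9,0],[0,0,0]],
    [[0,0,0],[0,0,-0.139]],
    [[0,0,0],[0,0,-0.139]],
    [[0,0,0],[0,0,-0.139]],
    [[0,0,0],[0,0,-0.139]],
  ],
)

```text
time_s: 2.1
position: [0.5265, 0.0952, 0.2221]
tcp_rot: [[0.648, 0.761, -0.001], [0.761, -0.648, -0.0], [-0.001, -0.001, -1.0]]
force: [-0.0, -0.5, 0.3]
opening: 0.997
grasp_force: 0.0
```

Emit:
drive_tool(
  motion=[
    [[0,0,0],[0,0,-0.139]],
    [[0,0,0],[0,0,-0.139]],
    [[0,0,0],[0,0,-0.139]],
    [[0,0,0],[0,0,-0.139]],
    [[0,0,0],[0,0,0]],
  ],
)

```text
time_s: 2.6
position: [0.5265, 0.0949, 0.2222]
tcp_rot: [[0.156, 0.988, -0.001], [0.988, -0.156, 0.0], [-0.0, -0.001, -1.0]]
force: [-0.3, -0.5, -0.4]
opening: 0.999
grasp_force: 0.0
```

Emit:
drive_tool(
  motion=[
    [[0,0,0],[0,0,0]],
    [[0,0,0],[0,0,0]],
    [[0,0,0],[0,0,0]],
  ],
)

```text
time_s: 2.9
position: [0.5269, 0.0949, 0.2225]
tcp_rot: [[0.157, 0.988, -0.0], [0.988, -0.157, 0.0], [0.0, -0.0, -1.0]]
force: [0.3, 0.3, 0.1]
opening: 1.002
grasp_force: 0.0
```

Emit:
drive_tool(
  motion=[
    [[1,0,45],[0,0,0]],
    [[0,0,45],[0,0,0]],
    [[0,0,37],[0,0,0]],
    [[0,0,20],[0,0,0]],
    [[0,0,15],[0,0,0]],
  ],
)

```text
time_s: 3.4
position: [0.5262, 0.0958, 0.0586]
tcp_rot: [[0.156, 0.988, -0.003], [0.988, -0.156, 0.0], [-0.0, -0.003, -1.0]]
force: [0.2, 0.3, -0.1]
opening: 1.001
grasp_force: 0.0
```

```bash
python3 - <<'E'
from h import *
s=capture("side")[:,:,::-1];cv2.imwrite("pics/s1.png",cv2.resize(s[150:370,190:460],None,fx=2.8,fy=2.7))
r=read_state();print(r["position"],r["force"],r["joint_positions"])
E
```

```text
[0.52521671 0.09576411 0.05709356] [ 0.14835079  0.11159282 -0.96185398] [-1.66575260e+00  3.80529702e+01  1.02391168e+02 -2.62055910e-03
  3.98749172e+01  7.33493283e+00]
```

View pics/s1.png

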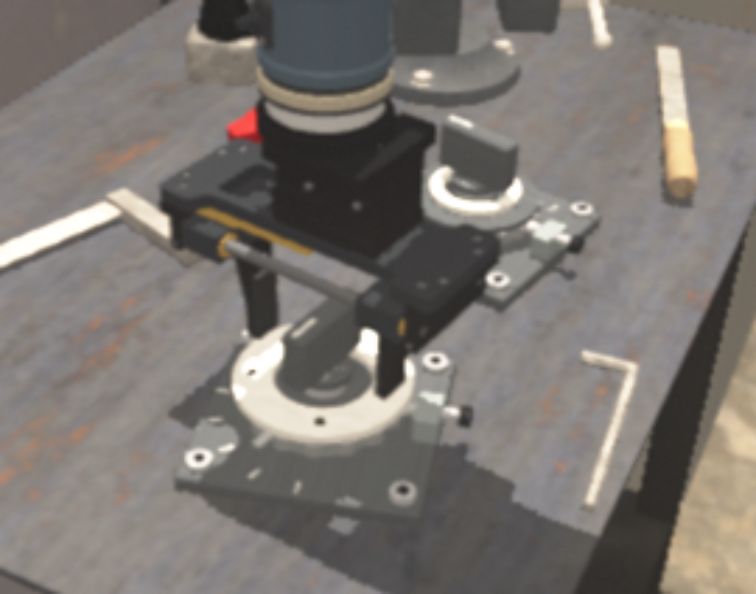

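The fingers straddle the bar, with one on either side at crop (260,290) and (390,370), and nothing is touching. Closing now.

Emit:
drive_tool(
  motion=[
    [[0,0,0],[0,0,0]],
    [[0,0,0],[0,0,0]],
    [[0,0,0],[0,0,0]],
    [[0,0,0],[0,0,0]],
    [[0,0,0],[0,0,0]],
  ],
  gripper=0,
)

```text
time_s: 3.95
position: [0.5275, 0.0959, 0.0613]
tcp_rot: [[0.155, 0.988, 0.002], [0.988, -0.155, -0.0], [0.0, 0.001, -1.0]]
force: [-0.1, 0.3, -0.6]
opening: 0.634
grasp_force: 0.0
```

Emit:
drive_tool(
  motion=[
    [[0,0,0],[0,0,0]],
    [[0,0,0],[0,0,0]],
    [[0,0,0],[0,0,0]],
    [[0,0,0],[0,0,0]],
    [[0,0,0],[0,0,0]],
  ],
)

```text
time_s: 4.45
position: [0.5267, 0.0959, 0.0605]
tcp_rot: [[0.155, 0.988, -0.001], [0.988, -0.155, 0.0], [-0.0, -0.001, -1.0]]
force: [-0.2, 0.5, 1.3]
opening: 0.206
grasp_force: 30.0
```

Emit:
drive_tool(
  motion=[
    [[0,0,0],[0,0,0.07]],
    [[0,0,0],[0,0,0.07]],
    [[0,0,0],[0,0,0.07]],
    [[0,0,0],[0,0,0.07]],
    [[0,0,0],[0,0,0.07]],
  ],
)

```text
time_s: 4.95
position: [0.5264, 0.096, 0.0605]
tcp_rot: [[0.487, 0.873, -0.001], [0.873, -0.487, 0.0], [-0.0, -0.001, -1.0]]
force: [-2.2, 0.2, 0.5]
opening: 0.203
grasp_force: 30.0
```

```bash
python3 -c "
from rig import *
r=read_state();print(r['force'],r['moment'],r['opening'],r['grasp_force'])"
```

```text
[-2.24496722  0.2353145   0.53361107] [ 0.06031421  0.07814641 -0.04924101] 0.2034857922168623 29.999005612917244
```

Emit:
drive_tool(
  motion=[
    [[0,0,0],[0,0,0.07]],
    [[0,0,0],[0,0,0.07]],
    [[0,0,0],[0,0,0.07]],
    [[0,0,0],[0,0,0.07]],
    [[0,0,0],[0,0,0.07]],
  ],
)

```text
time_s: 5.45
position: [0.5262, 0.0962, 0.0605]
tcp_rot: [[0.757, 0.653, -0.002], [0.653, -0.757, 0.0], [-0.001, -0.002, -1.0]]
force: [-1.3, 0.9, 1.9]
opening: 0.211
grasp_force: 30.0
```

Emit:
drive_tool(
  motion=[
    [[0,0,0],[0,0,0.07]],
    [[0,0,0],[0,0,0.07]],
    [[0,0,0],[0,0,0.07]],
    [[0,0,0],[0,0,0.07]],
    [[0,0,0],[0,0,0.07]],
  ],
)

```text
time_s: 5.95
position: [0.526, 0.0964, 0.0605]
tcp_rot: [[0.935, 0.354, -0.002], [0.354, -0.935, 0.001], [-0.002, -0.001, -1.0]]
force: [-0.8, 1.9, 2.0]
opening: 0.203
grasp_force: 30.0
```

Emit:
drive_tool(
  motion=[
    [[0,0,0],[0,0,0.07]],
    [[0,0,0],[0,0,0.07]],
    [[0,0,0],[0,0,0.07]],
    [[0,0,0],[0,0,0]],
    [[0,0,0],[0,0,0]],
  ],
)

```text
time_s: 6.45
position: [0.526, 0.0966, 0.0605]
tcp_rot: [[0.988, 0.155, -0.002], [0.155, -0.988, 0.001], [-0.002, -0.001, -1.0]]
force: [-3.0, 4.7, 3.8]
opening: 0.2
grasp_force: 30.0
```

Emit:
drive_tool(
  motion=[
    [[0,0,0],[0,0,0]],
    [[0,0,0],[0,0,0]],
    [[0,0,0],[0,0,0]],
    [[0,0,0],[0,0,0]],
    [[0,0,0],[0,0,0]],
  ],
  gripper=1,
)

```text
time_s: 6.95
position: [0.5273, 0.0956, 0.0605]
tcp_rot: [[0.988, 0.154, 0.0], [0.154, -0.988, -0.0], [0.0, 0.0, -1.0]]
force: [-0.1, 0.0, -0.4]
opening: 0.574
grasp_force: 0.0
```

Emit:
drive_tool(
  motion=[
    [[0,0,0],[0,0,0]],
    [[0,0,0],[0,0,0]],
    [[0,0,0],[0,0,0]],
    [[0,0,0],[0,0,0]],
    [[0,0,0],[0,0,0]],
  ],
)

```text
time_s: 7.45
position: [0.5271, 0.0959, 0.0606]
tcp_rot: [[0.988, 0.154, 0.0], [0.154, -0.988, 0.0], [0.0, 0.0, -1.0]]
force: [-1.1, -0.3, -0.5]
opening: 0.975
grasp_force: 0.0
```

Now I'll retract upward and move aside so the top camera gets a clear view.

Emit:
drive_tool(
  motion=[
    [[0,0,-20],[0,0,0]],
    [[0,0,-45],[0,0,0]],
    [[0,0,-45],[0,0,0]],
    [[0,0,-45],[0,0,0]],
    [[-20,40,0],[0,0,0]],
  ],
)

```text
time_s: 7.95
position: [0.5195, 0.0556, 0.2221]
tcp_rot: [[0.987, 0.16, 0.017], [0.16, -0.987, -0.0], [0.017, 0.003, -1.0]]
force: [1.2, -2.5, 0.1]
opening: 0.997
grasp_force: 0.0
```

Emit:
drive_tool(
  motion=[
    [[-20,45,0],[0,0,0]],
    [[-20,45,0],[0,0,0]],
    [[-10,48,0],[0,0,0]],
    [[-10,48,0],[0,0,0]],
    [[-10,48,0],[0,0,0]],
  ],
)

```text
time_s: 8.45
position: [0.4798, -0.1905, 0.2158]
tcp_rot: [[0.988, 0.154, 0.0], [0.154, -0.988, -0.0], [0.0, 0.0, -1.0]]
force: [1.2, -0.2, -1.0]
opening: 1.0
grasp_force: 0.0
```

Emit:
drive_tool(
  motion=[
    [[0,0,0],[0,0,0]],
    [[0,0,0],[0,0,0]],
    [[0,0,0],[0,0,0]],
  ],
)

```text
time_s: 8.75
position: [0.4798, -0.1876, 0.2153]
tcp_rot: [[0.988, 0.155, -0.001], [0.155, -0.988, 0.001], [-0.001, -0.001, -1.0]]
force: [-0.1, 0.2, -0.3]
opening: 1.001
grasp_force: 0.0
```

```bash
python3 - <<'E'
from h import *
s=capture("top")[:,:,::-1];cv2.imwrite("pics/t2.png",cv2.resize(s[170:310,230:490],None,fx=3,fy=3))
E
```

```text
(no output)
```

View pics/t2.png

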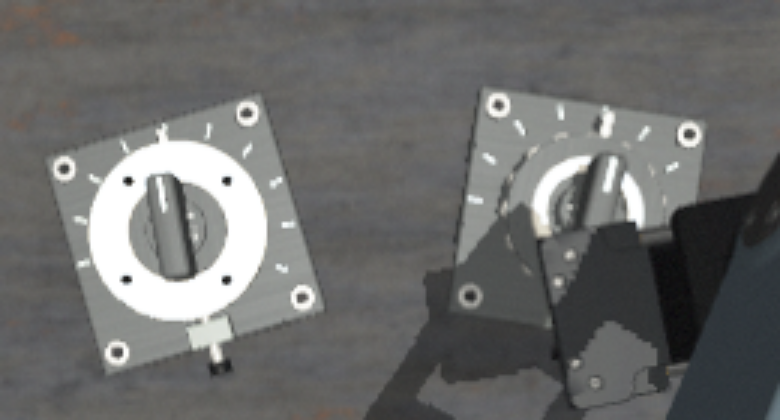

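The pointer is now at crop (163,130), on the fifth mark. It started on the second, so that is three clicks clockwise. The ring head still has its pointer up at crop (606,122), unchanged, and the gripper is clear.

```bash
python3 - <<'E'
from h import *
p=ray2plane("top",[(163/3+230,130/3+170)],.035)[0];print(np.linalg.norm(p-[.53665,.15783,.035]))
print(hand_in())
E
```

```text
0.07577362048895595
the job is handed in; nothing more can be done
None
```

I turned the flange head three clicks clockwise and let go; its pointer measures about 76 mm from where it started, inside the 62–79 mm window. The ring head was left as set, and the job is handed in (no verdict was returned).

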